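# Pack the gauge kit into its caddy

### The job

Pack the gauge kit into the green caddy: set the V-block, groove up, flat in the wide rectangular nest, the ring gauge flat over the stub post, and the double-ended plug gauge lying in the long narrow nest, and press the step template's thin lower edge fully down into the sprung clip so that it stands upright by itself, in the middle of the clip's length. Leave the plain block without a groove and the solid disc without a hole where they are.

Things in the scene. Friction and masses are not known exactly. Their poses are not given: they have to be found in the camera images.
- vblock: Steel V-block 60 (x) x 40 (y) x 35 high, with a dark V groove 32 wide and 16 deep along x in its top; about 0.5 kg. Origin at the centre of its underside, z up. Starts on the bench, turned by chance. Grip it across y (40 mm). It goes in nest_wide, long side along the nest's x, either way round.
- ring_gauge: Steel ring, 54 outside, 34 bore, 26 high, about 0.27 kg. Origin at the centre of its underside, z up. Starts flat on the bench. It goes over the post of nest_post.
- plug_gauge: Double-ended plug gauge lying on the bench, 84 long along x, 0.13 kg: dark square handle 40 long, 20 x 20, with a bright round plug 22 long at each end (14 diameter at +x, 11 at -x). Origin at its middle, on its axis, 10 above what it lies on. Grip the handle across y. It goes in nest_long, along the nest's x, either way round.
- template: Step template: upright steel sheet 5 thick (y), lower edge 66 long (x), dark grip bar on top 44 long, 12 thick (y), 46 to 68 above the lower edge; 0.13 kg. Origin: middle of lower edge. Starts upright in the slot, 18 deep, of a fixed wooden rest 90 x 44 x 22 high: lift it straight up. Grip the bar across y, fingertips 40 or more above the lower edge to clear the clip's lips. Either way round.
- nest_wide: Fixed wooden nest 114 (x) x 80 (y), plain grey-lined recess 84 x 62 for the V-block; recess floor 5, rim 12 above the origin. Origin: centre of underside, 4 above the bench; z up. The three nests and the clip stand in any order side by side along y, 84 apart, in a fixed low green tray (the caddy) 134 x 354 with a 15 mm rim.
- nest_long: Light wooden nest with a long narrow recess 102 (x) x 42 (y) for the plug gauge; floor of the recess 5 above the origin, rim 12 above it. Fixed; origin and axes as for nest_wide.
- nest_post: Light wooden nest with a recess 76 (x) x 72 (y) and a round steel stub post at its centre, 16 diameter, top 22 above the origin, for the ring gauge; floor of the recess 5 above the origin, rim 12 above it. Fixed; origin and axes as for nest_wide.
- clip: Sprung clip on a fixed wooden insert; origin and axes as nest_wide. Two steel jaws 60 long (x), 2 mm gap between them at y = 0, each slides back up to 7 mm in y on a light spring. Lips flare from the gap, 21 above the origin, to a mouth 19 wide at 39. The template's lower edge, along x, parts them when pressed down (5 to 15 N) until it stands on the insert's face 8 above the origin: fully home.
- plain_block: Look-alike, not part of the kit: plain steel block 60 (x) x 40 (y) x 35 high with no groove. Origin at the centre of its underside. Leave it where it is.
- solid_disc: Look-alike, not part of the kit: solid steel disc 54 diameter, 26 high, with no hole. Origin at the centre of its underside. Leave it where it is.
Mind the look-alikes: they are no part of the job. Leave any red look-alike of the template alone.

How it is judged (in metres and radians):
At the end, for the whole second after the job is handed in: V-block, ring, plug lie flat in their nests: centre within 14 mm, height within 4 mm. Template in the clip: edge within 3.5 mm of home, 14 mm of its middle along x, 6 mm along y, 0.1 rad of upright, 0.15 rad of its line. All at rest; plain block and disc moved under 30 mm (x of vblock in the frame of nest_wide between -0.014 and 0.014 m and y of vblock in the frame of nest_wide between -0.014 and 0.014 m and z of vblock in the frame of nest_wide below 0.009 m and linear speed of each of vblock, ring_gauge, plug_gauge, template below 0.02 m/s and angular speed of each of vblock, ring_gauge, plug_gauge, template below 0.2 rad/s and angle between each of vblock, ring_gauge, template's own z axis and vertical below 0.1 rad and x of ring_gauge in the frame of nest_post between -0.014 and 0.014 m and y of ring_gauge in the frame of nest_post between -0.014 and 0.014 m and z of ring_gauge in the frame of nest_post below 0.009 m and x of plug_gauge in the frame of nest_long between -0.014 and 0.014 m and y of plug_gauge in the frame of nest_long between -0.014 and 0.014 m and z of plug_gauge in the frame of nest_long below 0.019 m and angle between plug_gauge's own x axis and vertical between 1.45 and 1.69 rad and x of template in the frame of clip between -0.014 and 0.014 m and y of template in the frame of clip between -0.006 and 0.006 m and z of template in the frame of clip below 0.0115 m and angle between the x axis of template and the x axis of clip, either way round below 0.15 rad and distance of each of plain_block, solid_disc from where it was at the start of the episode below 0.03 m); the robot touches nothing.
It fails at once if the plain block is moved by more than 30 mm (distance of plain_block from where it was at the start of the episode above 0.03 m).
It fails at once if the solid disc is moved by more than 30 mm (distance of solid_disc from where it was at the start of the episode above 0.03 m).
It also fails if it takes over 102 s, if anything falls off the work surface, if the arm or the gripper's body presses on something with over 40 N, if the wrist force passes 120 N, or if a joint passes its speed limit or range.

### The arm

A 6-joint arm with a two-finger parallel gripper is mounted at the origin on the work surface. World frame = base frame: x ahead of the robot, y to its left, z up, the work surface at z = 0. Lengths are in m, angles in degrees, forces in N, time in s.
With the tool pointing down it reaches from about 0.35 to 0.875 m from the base axis. Payload 4.2 kg.
Tool frame: the origin (TCP) lies midway between the tips of the shut fingers; the grasp point (between the pads) lies 19 mm behind it (r.pinch_z is the distance from the TCP to the grasp point, in m); z points along the fingers, y is the line along which they close (so a half turn about z gives the same grasp; the last joint's range is limited). The gripper opens to 87 mm and grips with 3 to 60 N. Pads are 19 mm wide; open, the fingers measure 117 mm over their backs; the gripper's body (75 mm by 190 mm) begins 51 mm behind the grasp point.
Start: joints at [-60.413, 22.042, 0.453, 0, -68.411, -14.817], TCP at [0.159, -0.604, 0.223] pointing down, gripper open.
Joint ranges: [-179.83, 179.83], [-69.29, 118.12], [-61.27, 80.66], [-181.25, 117.63], [-171.15, -9.14], [-177.46, 177.46]. Speed limits (degrees/s): [159.86, 159.86, 180, 180, 180, 180].

### API

Orientations are given as a 3x3 rotation matrix whose columns are the frame's x, y, z axes.
In Python, from station import r, imaging, models gives the robot as it stands. The module is installed in compiled form; this text tells all that it offers.
- The arm moves only by the tool apply_moves, never from a script. Its argument "moves" is a list of rows, each a list of 2 entries, a list of its own where there are three numbers: the shift along the tool's x, y, z in m, then the turn about the tool's z in degrees. A call has 1 to 5 rows; each row shifts and turns the commanded pose from where the row before left it, along the tool's axes as they then stand; what a row does not reach is not made up. A row lasts 1/12 s, in which the tool goes at most 41.7 mm and 7.16 degrees, less where a joint would pass 70% of its speed; a pose out of reach is approached as far as the arm can. A call is refused whole if a number of a shift passes 0.0417 or a number of a turn 7.16, either way. A call with a gripper value outside its range is refused whole. "hand" is the finger opening in m, from 0 to 0.087, set as the call begins (left out, the last holds). The fingers move at their own pace and stop on an object; the grip force is fixed at half the most. Time passes only in rows, so rows that do not move let the fingers close. It gives the time, the measured TCP pose, the force, the opening and the grip force at its end, in the units of the state.
- r.sense(): the state, without advancing time (a new reading comes with each control period).
- imaging.capture(name): name is "scene" or "top"; returns a dict with "frame" (480x640x3 uint8, blue, green, red), "intrinsics" (3x3 intrinsics, pixels), "eye" and "orientation" of the camera in the world. Camera axes: x right, y down, z forward; pixel columns grow to the right and rows downward; lengths in m; the calibration is good to about 2 mm. A picture is of the moment at which its call begins. There is no depth.
- r.finish_job(): hands the job in; it is judged then, once.
Trained networks look in a picture, given as the dict that the camera call returned (one of the last four; its "shot" number tells which), for a name from the list of things; names that differ only in an ending like _2 or _b are one class to them, and where a whole thing is asked for, a point or a joint stands for the part that bears it (a point fixed in the world has none). Each returns a list of dicts, best first, with "confidence" (0 to 1); they miss things now and then, are a little off and sometimes report something else, mostly with a low value. They report only what shows in the picture. A call takes as long as a camera call. They do not tell look-alikes from the thing itself.
- models.cut_out(picture, target): "region" (480x640 bool, what is visible of it) and "extent" ([left, top, width, height] as shares, 0 to 1, of the picture: columns of its width, rows of its height, round what is visible of it).
- models.place_of(picture, target): "at" ([column, row] as shares, 0 to 1, of the picture: columns of its width, rows of its height: a listed point, or the origin of a listed thing).
The state is a dict: "time_s": time; "joints": joint angles; "joint_velocities": joint speeds; "effort": joint torques, N m; "tcp_pos": TCP position; "ee_rot": TCP orientation; "wrist_force": force on the tool from outside, world axes, zero at the start; "moment": the same for the moment, N m; "gripper_width": opening from 0.0 (shut) to 1.0 (fully open); "gripper_force": force on a finger pad.
Only numpy, scipy, OpenCV 4.12 (cv2) and the standard library are available. Lean on these libraries where they do the work, as an engineer would, in place of code of your own. Each camera call takes 0.05 s, during which the arm holds its last target. There are 200 camera calls.

## Working session

There is one attempt and no reset: what is moved stays moved. The work goes in short steps, Python scripts to look and compute and a tool call to move; the robot and the scene stay as the last step left them, time stands still between calls to the robot, and variables do not carry over. Pictures are saved under pics/ and viewed, at most 14 in all, crops included, and the job is handed in when it is done.

Besides the shell and the picture viewer there is one more tool, called after "Emit:" in YAML: its name, and indented under it one key for each argument. apply_moves: Moves the arm, as the interface text tells. Its arguments: {"type":"object","properties":{"moves":{"type":"array"},"hand":{"type":"number"}},"required":["moves"]}

```bash
mkdir -p pics; cat > h.py <<'E'
import numpy as np, cv2
from station import r, imaging, models
def ray(p,uv):
    K=np.array(p["intrinsics"]);R=np.array(p["orientation"]);d=R@np.linalg.solve(K,[uv[0],uv[1],1.]);return np.array(p["eye"]),d
def at(p,uv,z):
    e,d=ray(p,uv);return (e+d*(z-e[2])/d[2])
def proj(p,X):
    K=np.array(p["intrinsics"]);R=np.array(p["orientation"]);c=R.T@(np.array(X)-p["eye"]);q=K@c;return q[:2]/q[2]
E
python3 - <<'E'
from h import *
np.set_printoptions(precision=4,suppress=True)
H=dict(vblock=0.0,ring_gauge=0,plug_gauge=.01,template=.004,nest_wide=.004,nest_long=.004,nest_post=.004,clip=.004,plain_block=0,solid_disc=0)
for n in("top","scene"):
    p=imaging.capture(n);cv2.imwrite(f"pics/{n}0.png",p["frame"]);print(n,p["eye"],np.array(p["orientation"]).tolist(),np.array(p["intrinsics"]).tolist())
    for t,z in H.items():
        for d in models.place_of(p,t)[:3]:
            uv=np.array(d["at"])*[640,480];print(t,round(d["confidence"],2),uv,at(p,uv,z)[:2])
s=r.sense();print(s,r.pinch_z)
E
```

```text
top [0.4394 0.0074 0.983 ] [[-0.0056116525369588185, -0.9987899427133797, 0.04885856823944182], [-0.9996804816774426, 0.004399023085687345, -0.02489142721998825], [0.02464637719748737, -0.04898263907238298, -0.9984954968153558]] [[470.5194594889479, 0.0, 308.42919619300517], [0.0, 470.5194594889479, 224.44496432399623], [0.0, 0.0, 1.0]]
vblock 0.64 [338.816 247.008] [ 0.44   -0.0804]
ring_gauge 0.58 [181.888 273.984] [0.3861 0.2453]
plug_gauge 0.81 [459.584 201.408] [ 0.5339 -0.3335]
template 0.5 [256.192 253.824] [0.4269 0.0916]
template 0.46 [308.096 292.608] [ 0.3461 -0.0155]
nest_wide 0.77 [350.592 166.896] [ 0.608  -0.1063]
nest_long 0.97 [269.696 166.224] [0.6096 0.0634]
nest_post 0.55 [229.184 164.496] [0.6134 0.1478]
clip 0.9 [309.824 163.296] [ 0.6157 -0.0206]
plain_block 0.65 [432.   271.68] [ 0.3873 -0.2756]
solid_disc 0.59 [129.984 200.112] [0.5398 0.3536]
scene [ 1.3361 -0.3357  0.7702] [[0.37910937602918543, 0.5757067703171839, -0.7244568970047279], [0.9251475935773233, -0.252259900304562, 0.28366683414953564], [-0.019442507679035683, -0.7777703114090239, -0.62824782656
[... 734 characters left out ...]
258.192] [ 0.3991 -0.2793]
solid_disc 0.66 [273.6   242.976] [ 0.43   -0.0836]
solid_disc 0.61 [476.672 222.   ] [0.5425 0.357 ]
{'time_s': 1.1, 'joints': array([-60.4142,  22.0397,   0.4532,   0.0002, -68.4126, -14.815 ]), 'joint_velocities': array([-0.0502,  0.0143, -0.0234,  0.009 , -0.0196, -0.0296]), 'effort': array([ -0.0011, -39.0481,  18.7622,   4.2245,   0.0155,  -0.    ]), 'tcp_pos': array([ 0.1593, -0.6043,  0.2226]), 'ee_rot': array([[-0.967, -0.255,  0.   ],
       [-0.255,  0.967, -0.   ],
       [-0.   , -0.   , -1.   ]]), 'wrist_force': array([1.0261, 0.6238, 0.1751]), 'moment': array([0.0476, 0.007 , 0.0085]), 'gripper_force': 0.0, 'gripper_width': 0.9994230498712774} 0.0187
```

View pics/top0.png

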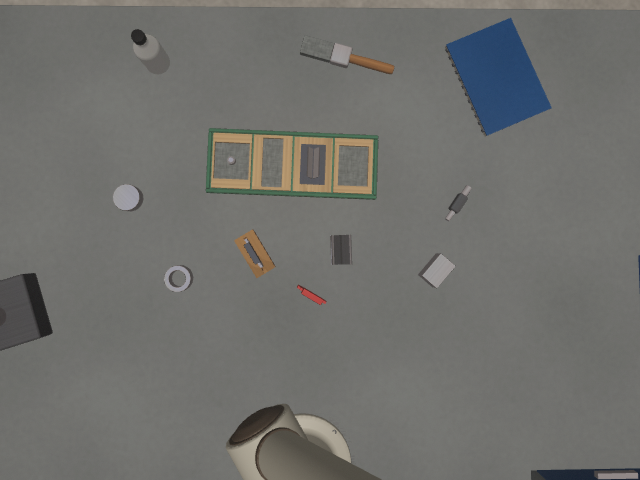

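View pics/scene0.png

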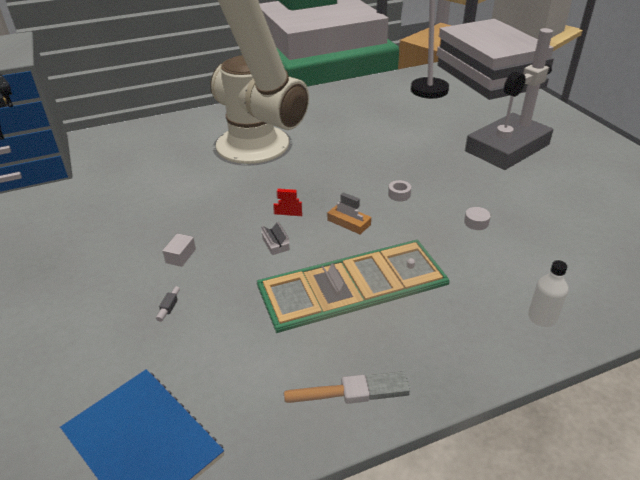

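```bash
cat > fit.py <<'E'
from h import *
from scipy.optimize import minimize
def box(x,y,z0,z1,cx=0): return np.array([[cx+a*x/2,b*y/2,z] for a in(-1,1) for b in(-1,1) for z in(z0,z1)])
def cyl(d,z0,z1): return np.array([[d/2*np.cos(a),d/2*np.sin(a),z] for a in np.linspace(0,2*np.pi,40) for z in(z0,z1)])
def cylx(d,c,l,zc): return np.array([[c+s*l/2,d/2*np.cos(a),zc+d/2*np.sin(a)] for a in np.linspace(0,2*np.pi,20) for s in(-1,1)])
M=dict(vblock=[box(60,40,0,35)],ring_gauge=[cyl(54,0,26)],solid_disc=[cyl(54,0,26)],plain_block=[box(60,40,0,35)],
 plug_gauge=[box(40,20,0,20),cylx(14,31,22,10),cylx(11,-31,22,10)],bar=[box(44,12,50,72)],rest=[box(90,44,0,22)],tray=[box(134,354,0,15)])
S=6
def sil(p,parts,v,off,sz):
    m=np.zeros(sz,np.uint8);c,s=np.cos(v[2]),np.sin(v[2])
    for P in parts:
        P=P/1000.;X=np.c_[c*P[:,0]-s*P[:,1]+v[0],s*P[:,0]+c*P[:,1]+v[1],P[:,2]]
        uv=np.array([proj(p,q) for q in X]);h=cv2.convexHull(((uv-off+.5)*S*16-8).astype(np.int32))
        cv2.fillConvexPoly(m,h,1,shift=4)
    return m>0
def fit(views,parts,xy,yaws,useyaw=True):
    W=[]
    for p,reg in views:
        ys,xs=np.nonzero(reg);o=np.array([xs.min()-12,ys.min()-12]);w,h=xs.max()+13-o[0],ys.max()+13-o[1]
        T=np.float32([[1,0,-o[0]],[0,1,-o[1]]]);sub=cv2.warpAffine(reg.astype(np.uint8),T,(int(w),int(h)))
        W.append((p,o,cv2.resize(sub*255,None,fx=S,fy=S,interpolation=cv2.INTER_LINEAR)>127))
    def f(v,full=False):
        L=[]
        for p,o,g in W:
            m=sil(p,parts,v,o,g.shape);L.append((m&g).sum()/(m|g).sum())
        return L if full else -np.mean(L)
    best=min((minimize(f,[*xy,a],method="Nelder-Mead",options=dict(initial_simplex=np.array([[*xy,a],[xy[0]+.015,xy[1],a],[xy[0],xy[1]+.015,a],[*xy,a+.3]]),xatol=1e-4,fatol=1e-5)) for a in yaws),key=lambda q:q.fun)
    return best.x,f(best.x,True)
E
python3 - <<'E'
from fit import *
np.set_printoptions(precision=4,suppress=True)
P={n:imaging.capture(n) for n in("top","scene")}
G=dict(vblock=(.436,-.083),ring_gauge=(.385,.245),plug_gauge=(.533,-.33),plain_block=(.39,-.277),solid_disc=(.54,.356))
def show(n,views,parts,xy,yaws):
    for k in([views[0]],[views[1]],views):
        x,i=fit(k,parts,xy,yaws);print(n,x[:2],np.degrees(x[2]).round(1),np.array(i))
for n,xy in G.items():
    V=[]
    for c,p in P.items():
        uv=proj(p,[*xy,.015]);R=[d["region"] for t in(n,"vblock","plain_block","ring_gauge","solid_disc") for d in models.cut_out(p,t) if d["region"].any()]
        g=min(R,key=lambda q:np.hypot(*(np.argwhere(q).mean(0)[::-1]-uv)))
        if n=="ring_gauge":
            cs,_=cv2.findContours(g.astype(np.uint8),cv2.RETR_EXTERNAL,2);g=cv2.drawContours(np.zeros(g.shape,np.uint8),cs,-1,1,-1)>0
        V.append((p,g))
    show(n,V,M[n],xy,[0] if "ring" in n or "disc" in n else np.radians([0,45,90,135,-45,-90]) if n=="plug_gauge" else np.radians([0,45,90,135]))
def col(p,lo,hi,c):
    m=cv2.inRange(cv2.cvtColor(p["frame"],cv2.COLOR_BGR2HSV),lo,hi);m=cv2.morphologyEx(m,cv2.MORPH_CLOSE,np.ones((5,5)))
    cs,_=cv2.findContours(m,cv2.RETR_EXTERNAL,2);cs=[q for q in cs if cv2.contourArea(q)>100];uv=proj(p,c)
    b=max(cs,key=lambda q:cv2.pointPolygonTest(q,tuple(map(float,uv)),True));return cv2.drawContours(np.zeros(m.shape,np.uint8),[cv2.convexHull(b)],-1,1,-1)>0
show("tray",[(p,col(p,(40,60,30),(85,255,255),[.611,.02,.01])) for p in P.values()],M["tray"],(.611,.02),[0.])
show("rest",[(p,col(p,(8,80,60),(25,255,255),[.426,.095,.02])) for p in P.values()],M["rest"],(.426,.095),np.radians([0,45,90,135]))
for c,p in P.items():
    for t,q in((256,254),(350,210)),:pass
    uv=proj(p,[.428,.095,.04]).astype(int);x,y=uv;cv2.imwrite(f"pics/t_{c}.png",cv2.resize(p["frame"][y-35:y+35,x-45:x+45],None,fx=8,fy=8,interpolation=cv2.INTER_CUBIC));print(c,"crop origin",x-45,y-35)
E
```

```text
vblock [ 0.4364 -0.0831] 184.0 [0.9158]
vblock [ 0.4375 -0.0809] 1.1 [0.8919]
vblock [ 0.4366 -0.0818] 2.1 [0.9055 0.8784]
ring_gauge [0.3789 0.249 ] 1.9 [0.9597]
ring_gauge [0.3754 0.2509] 20.3 [0.8534]
ring_gauge [0.379  0.2489] 7.8 [0.9592 0.8504]
plug_gauge [ 0.5317 -0.3301] -34.5 [0.9215]
plug_gauge [ 0.5299 -0.3278] -33.9 [0.9171]
plug_gauge [ 0.5309 -0.3289] -34.6 [0.9069 0.9039]
plain_block [ 0.3916 -0.2794] 138.7 [0.9666]
plain_block [ 0.3913 -0.2782] 140.6 [0.9597]
plain_block [ 0.3917 -0.2789] 139.7 [0.9555 0.9506]
solid_disc [0.5441 0.3537] 7.8 [0.9536]
solid_disc [0.543  0.3536] 6.1 [0.8998]
solid_disc [0.5439 0.3534] 5.9 [0.9526 0.8967]
tray [0.6147 0.0164] -2.4 [0.9864]
tray [0.6144 0.0173] -2.5 [0.9807]
tray [0.6145 0.0167] -2.4 [0.9859 0.9802]
rest [0.4285 0.0944] 31.0 [0.9732]
rest [0.4276 0.0945] 31.9 [0.9426]
rest [0.428  0.0944] 31.0 [0.9715 0.9401]
top crop origin 207 218
scene crop origin 303 172
```

View pics/t_top.png

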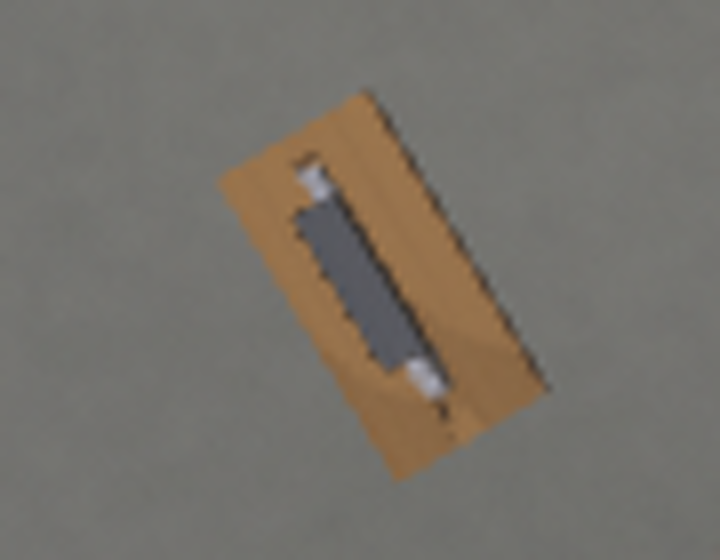

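View pics/t_scene.png

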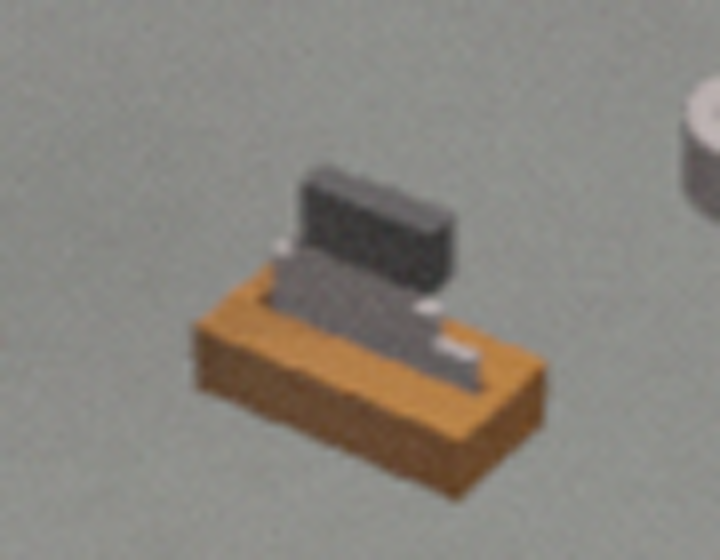

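```bash
cat > plan.py <<'E'
import sys,json
from h import *
def plan(wps,start=None,step=.036,turn=6.5):
    """wps: (x,y,z,yaw of tool y in deg[,step]); prints the rows"""
    s=r.sense();R=np.array(s["ee_rot"]);p=np.array(s["tcp_pos"]);yaw=np.degrees(np.arctan2(R[1,1],R[0,1]))
    print("t",s["time_s"],"at",p.round(4),"yaw",round(yaw,2),"w",round(s["gripper_width"]*.087,4),"F",s["wrist_force"].round(1))
    rows=[]
    for w in wps:
        t=np.array(w[:3]);st=w[4] if len(w)>4 else step
        n=max(1,int(np.ceil(max(np.linalg.norm(t-p)/st,abs(w[3]-yaw)/turn))))
        for k in range(n):
            d=(t-p)/(n-k);a=-(w[3]-yaw)/(n-k);c,q=np.cos(np.radians(yaw)),np.sin(np.radians(yaw))
            Y=np.array([c,q,0]);Z=np.array([0,0,-1.]);X=np.cross(Y,Z);B=np.c_[X,Y,Z]
            v=np.round(B.T@d,4);a=round(a,1);rows.append([v.tolist(),a]);p=p+B@v;yaw-=a
    for i in range(0,len(rows),5):print(json.dumps(rows[i:i+5]))
E
python3 - <<'E'
from plan import *
p=imaging.capture("top")
c=[at(p,np.array(u)/8+[207,218]-[.44,.44],.072)[:2] for u in((297,213),(390,370),(330,197),(422,355))]
print(np.round(c,4),np.mean(c,0))
uv=proj(p,[.6127,-.0253,.04]).astype(int);print(uv-[45,35]);x,y=uv
cv2.imwrite("pics/clip.png",cv2.resize(p["frame"][y-35:y+35,x-45:x+45],None,fx=8,fy=8,interpolation=cv2.INTER_CUBIC))
plan([(.531,-.329,.06,55.4)])
E
```

```text
[[0.4464 0.1098]
 [0.4085 0.0875]
 [0.4502 0.1019]
 [0.4121 0.0798]] [0.42933345 0.09474486]
[267 126]
t 3.75 at [ 0.1594 -0.6043  0.2225] yaw 104.77 w 0.0871 F [-0.7  0.7  0.1]
[[[-0.0307, 0.0122, 0.0116], 3.5], [[-0.0299, 0.0141, 0.0116], 3.5], [[-0.029, 0.0159, 0.0116], 3.5], [[-0.0279, 0.0176, 0.0116], 3.5], [[-0.0268, 0.0193, 0.0116], 3.5]]
[[[-0.0256, 0.0209, 0.0116], 3.5], [[-0.0242, 0.0224, 0.0116], 3.5], [[-0.0228, 0.0239, 0.0116], 3.6], [[-0.0213, 0.0253, 0.0116], 3.5], [[-0.0197, 0.0265, 0.0116], 3.6]]
[[[-0.018, 0.0277, 0.0116], 3.5], [[-0.0163, 0.0288, 0.0116], 3.6], [[-0.0145, 0.0297, 0.0117], 3.5], [[-0.0126, 0.0305, 0.0116], 3.6]]
```

View pics/clip.png

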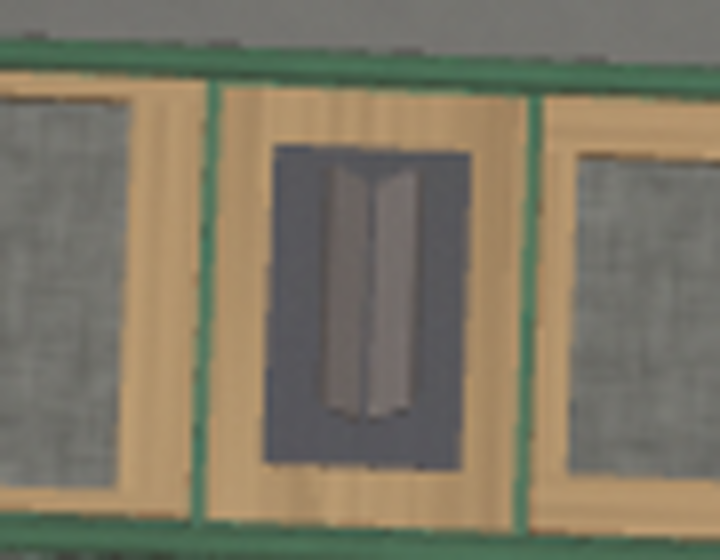

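Emit:
apply_moves:
  moves:
    - [[-0.0307,0.0122,0.0116],3.5]
    - [[-0.0299,0.0141,0.0116],3.5]
    - [[-0.029,0.0159,0.0116],3.5]
    - [[-0.0279,0.0176,0.0116],3.5]
    - [[-0.0268,0.0193,0.0116],3.5]

```text
time_s: 4.17
tcp_pos: [0.2931, -0.5051, 0.1643]
ee_rot: [[-0.999, 0.051, 0.0], [0.051, 0.999, -0.0], [-0.0, -0.0, -1.0]]
wrist_force: [0.7, -1.2, 0.1]
gripper_width: 1.0
gripper_force: 0.0
```

Emit:
apply_moves:
  moves:
    - [[-0.0256,0.0209,0.0116],3.5]
    - [[-0.0242,0.0224,0.0116],3.5]
    - [[-0.0228,0.0239,0.0116],3.6]
    - [[-0.0213,0.0253,0.0116],3.5]
    - [[-0.0197,0.0265,0.0116],3.6]

```text
time_s: 4.58
tcp_pos: [0.4261, -0.4066, 0.1062]
ee_rot: [[-0.936, 0.352, 0.0], [0.352, 0.936, -0.0], [-0.0, -0.0, -1.0]]
wrist_force: [-0.4, -0.7, 1.0]
gripper_width: 1.001
gripper_force: 0.0
```

Emit:
apply_moves:
  moves:
    - [[-0.018,0.0277,0.0116],3.5]
    - [[-0.0163,0.0288,0.0116],3.6]
    - [[-0.0145,0.0297,0.0117],3.5]
    - [[-0.0126,0.0305,0.0116],3.6]
    - [[0,0,0],0]

```text
time_s: 5.0
tcp_pos: [0.5344, -0.3256, 0.0576]
ee_rot: [[-0.825, 0.566, -0.001], [0.566, 0.825, 0.001], [0.001, -0.0, -1.0]]
wrist_force: [-0.3, -1.5, -1.4]
gripper_width: 1.002
gripper_force: 0.0
```

```bash
python3 - <<'E'
from plan import *
plan([(.531,-.329,.009,55.4,.02)])
p=imaging.capture("top")
for u in((372,178),(366,415)):print(at(p,np.array(u)/8+[267,126]-.44,.025))
E
```

```text
t 5.0 at [ 0.5344 -0.3256  0.0576] yaw 55.56 w 0.0872 F [-0.3 -1.5 -1.4]
[[[0.0003, -0.0016, 0.0162], 0.1], [[0.0003, -0.0016, 0.0162], 0.0], [[0.0003, -0.0015, 0.0162], 0.1]]
[ 0.64401396 -0.02686856  0.025     ]
[ 0.58273255 -0.0249569   0.025     ]
```

Emit:
apply_moves:
  moves:
    - [[0,0,0],0]

```text
time_s: 5.13
tcp_pos: [0.5312, -0.3285, 0.0596]
ee_rot: [[-0.824, 0.567, -0.001], [0.567, 0.824, 0.0], [0.001, -0.0, -1.0]]
wrist_force: [0.4, 0.4, 0.8]
gripper_width: 0.999
gripper_force: 0.0
```

```bash
python3 - <<'E'
from plan import *
plan([(.531,-.329,.009,55.4,.02)])
E
```

```text
t 5.1333 at [ 0.5312 -0.3285  0.0596] yaw 55.48 w 0.0869 F [0.4 0.4 0.8]
[[[-0.0, -0.0002, 0.0169], 0.0], [[-0.0, -0.0001, 0.0169], 0.0], [[-0.0001, -0.0002, 0.0168], 0.1]]
```

Emit:
apply_moves:
  moves:
    - [[0,0,0.017],0]
    - [[0,0,0.017],0]
    - [[0,0,0.0165],0]
    - [[0,0,0],0]
    - [[0,0,0],0]

```text
time_s: 5.55
tcp_pos: [0.5299, -0.3299, 0.0096]
ee_rot: [[-0.822, 0.569, -0.001], [0.569, 0.822, 0.0], [0.001, -0.001, -1.0]]
wrist_force: [0.4, -0.4, 1.1]
gripper_width: 0.999
gripper_force: 0.0
```

Emit:
apply_moves:
  moves:
    - [[0,0,0],0]
    - [[0,0,0],0]
    - [[0,0,0],0]
    - [[0,0,0],0]
    - [[0,0,0],0]
  hand: 0.005

```text
time_s: 5.97
tcp_pos: [0.5313, -0.3291, 0.0102]
ee_rot: [[-0.823, 0.568, 0.001], [0.568, 0.823, -0.0], [-0.001, 0.0, -1.0]]
wrist_force: [-0.1, -0.1, 0.1]
gripper_width: 0.706
gripper_force: 0.0
```

Emit:
apply_moves:
  moves:
    - [[0,0,0],0]
    - [[0,0,0],0]
    - [[0,0,0],0]

```text
time_s: 6.22
tcp_pos: [0.531, -0.329, 0.0095]
ee_rot: [[-0.823, 0.568, -0.0], [0.568, 0.823, 0.0], [0.0, -0.0, -1.0]]
wrist_force: [0.2, -0.5, -0.3]
gripper_width: 0.475
gripper_force: 0.0
```

```bash
sed -i 's/    rows=\[\]/    if start is not None: p=np.array(start[:3]);yaw=start[3]\n    rows=[]/' plan.py; python3 - <<'E'
from plan import *
plan([(.531,-.329,.11,55.4),(.6163,.0587,.11,87.6),(.6163,.0587,.04,87.6,.025),(.6163,.0587,.018,87.6,.011)])
E
```

```text
t 6.2167 at [ 0.531  -0.329   0.0095] yaw 55.37 w 0.0413 F [ 0.2 -0.5 -0.3]
[[[-0.0, -0.0, -0.0335], -0.0], [[-0.0, -0.0, -0.0335], -0.0], [[-0.0, -0.0, -0.0335], -0.0], [[0.0125, 0.0306, 0.0], -2.7], [[0.0111, 0.0312, 0.0], -2.7]]
[[[0.0096, 0.0317, 0.0], -2.7], [[0.0081, 0.0321, 0.0], -2.7], [[0.0065, 0.0324, 0.0], -2.7], [[0.005, 0.0327, 0.0], -2.7], [[0.0035, 0.0329, 0.0], -2.7]]
[[[0.0019, 0.033, 0.0], -2.7], [[0.0003, 0.0331, 0.0], -2.7], [[-0.0012, 0.033, 0.0], -2.6], [[-0.0027, 0.033, 0.0], -2.7], [[-0.0042, 0.0328, 0.0], -2.6]]
[[[-0.0, -0.0, 0.0233], -0.0], [[-0.0, -0.0, 0.0234], -0.0], [[-0.0, -0.0, 0.0233], -0.0], [[-0.0, -0.0, 0.0073], -0.0], [[-0.0, -0.0, 0.0074], -0.0]]
[[[-0.0, -0.0, 0.0073], -0.0]]
```

Emit:
apply_moves:
  moves:
    - [[0,0,0],0]
    - [[0,0,0],0]
    - [[0,0,0],0]
    - [[0,0,0],0]
    - [[0,0,0],0]

```text
time_s: 6.63
tcp_pos: [0.531, -0.329, 0.0095]
ee_rot: [[-0.823, 0.568, -0.0], [0.568, 0.823, 0.0], [0.0, 0.0, -1.0]]
wrist_force: [0.6, 0.1, 0.2]
gripper_width: 0.226
gripper_force: 30.0
```

Emit:
apply_moves:
  moves:
    - [[0,0,-0.01],0]
    - [[0,0,-0.03],0]
    - [[0,0,-0.03],0]
    - [[0,0,-0.03],0]
    - [[0,0,0],0]

```text
time_s: 7.05
tcp_pos: [0.5348, -0.3309, 0.1174]
ee_rot: [[-0.824, 0.567, 0.012], [0.567, 0.824, -0.006], [-0.013, 0.002, -1.0]]
wrist_force: [1.3, -0.2, 0.2]
gripper_width: 0.229
gripper_force: 30.0
```

Emit:
apply_moves:
  moves:
    - [[0.0125,0.0306,0.0],-2.7]
    - [[0.0111,0.0312,0.0],-2.7]
    - [[0.0096,0.0317,0.0],-2.7]
    - [[0.0081,0.0321,0.0],-2.7]
    - [[0.0065,0.0324,0.0],-2.7]

```text
time_s: 7.47
tcp_pos: [0.5663, -0.166, 0.1098]
ee_rot: [[-0.933, 0.359, -0.0], [0.359, 0.933, 0.0], [0.0, 0.0, -1.0]]
wrist_force: [0.9, -0.4, -1.5]
gripper_width: 0.227
gripper_force: 30.0
```

Emit:
apply_moves:
  moves:
    - [[0.005,0.0327,0.0],-2.7]
    - [[0.0035,0.0329,0.0],-2.7]
    - [[0.0019,0.033,0.0],-2.7]
    - [[0.0003,0.0331,0.0],-2.7]
    - [[-0.0012,0.033,0.0],-2.6]

```text
time_s: 7.88
tcp_pos: [0.6019, -0.0044, 0.1098]
ee_rot: [[-0.991, 0.132, -0.0], [0.132, 0.991, 0.0], [0.0, 0.0, -1.0]]
wrist_force: [0.2, -0.4, -1.6]
gripper_width: 0.225
gripper_force: 30.0
```

Emit:
apply_moves:
  moves:
    - [[-0.0027,0.033,0.0],-2.7]
    - [[-0.0042,0.0328,0.0],-2.6]
    - [[0,0,0],0]
    - [[0,0,0],0]
    - [[0,0,0],0]

```text
time_s: 8.3
tcp_pos: [0.6157, 0.0585, 0.1094]
ee_rot: [[-0.999, 0.042, -0.001], [0.042, 0.999, -0.0], [0.001, -0.0, -1.0]]
wrist_force: [-0.2, -0.2, -0.3]
gripper_width: 0.228
gripper_force: 30.0
```

```bash
python3 - <<'E'
from plan import *
plan([(.6163,.0587,.04,87.6,.025),(.6163,.0587,.019,87.6,.011)])
p=imaging.capture("scene");cv2.imwrite("pics/s1.png",p["frame"][150:400,200:500])
E
```

```text
t 8.3 at [0.6157 0.0585 0.1094] yaw 87.56 w 0.0198 F [-0.2 -0.2 -0.3]
[[[-0.0002, 0.0001, 0.0231], -0.0], [[-0.0002, 0.0001, 0.0231], -0.0], [[-0.0002, 0.0001, 0.0232], -0.0], [[0.0, -0.0, 0.0105], -0.0], [[0.0, -0.0, 0.0105], -0.0]]
```

View pics/s1.png

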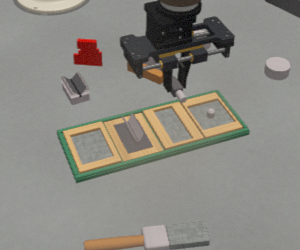

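Emit:
apply_moves:
  moves:
    - [[0,0,0.023],0]
    - [[0,0,0.023],0]
    - [[0,0,0.023],0]
    - [[0,0,0.0105],0]
    - [[0,0,0.0105],0]

```text
time_s: 8.77
tcp_pos: [0.6158, 0.0572, 0.0186]
ee_rot: [[-0.999, 0.044, -0.001], [0.044, 0.999, -0.001], [0.001, -0.001, -1.0]]
wrist_force: [-0.2, 0.1, -0.9]
gripper_width: 0.222
gripper_force: 30.0
```

Emit:
apply_moves:
  moves:
    - [[0,0,0],0]
    - [[0,0,0],0]
    - [[0,0,0],0]

```text
time_s: 9.02
tcp_pos: [0.617, 0.0585, 0.0204]
ee_rot: [[-0.999, 0.043, 0.002], [0.043, 0.999, 0.0], [-0.002, 0.001, -1.0]]
wrist_force: [0.4, -0.9, -1.0]
gripper_width: 0.224
gripper_force: 30.0
```

Emit:
apply_moves:
  moves:
    - [[0,0,0],0]
    - [[0,0,0],0]
    - [[0,0,0],0]
    - [[0,0,0],0]
  hand: 0.05

```text
time_s: 9.35
tcp_pos: [0.6166, 0.0588, 0.0201]
ee_rot: [[-0.999, 0.042, 0.001], [0.042, 0.999, 0.0], [-0.001, 0.0, -1.0]]
wrist_force: [-0.2, -0.1, 0.9]
gripper_width: 0.446
gripper_force: 0.0
```

```bash
python3 - <<'E'
from plan import *
plan([(.6163,.0587,.12,87.6),(.4368,-.082,.08,92.5),(.4368,-.082,.012,92.5,.02)])
E
```

```text
t 9.35 at [0.6166 0.0588 0.0201] yaw 87.58 w 0.0388 F [-0.2 -0.1  0.9]
[[[0.0001, -0.0, -0.0333], -0.0], [[0.0001, -0.0001, -0.0333], -0.0], [[0.0001, -0.0, -0.0333], -0.0], [[0.0248, -0.0212, 0.0057], -0.7], [[0.025, -0.0209, 0.0057], -0.7]]
[[[0.0253, -0.0205, 0.0057], -0.7], [[0.0255, -0.0202, 0.0057], -0.7], [[0.0258, -0.0199, 0.0057], -0.7], [[0.026, -0.0197, 0.0057], -0.7], [[0.0262, -0.0193, 0.0058], -0.7]]
[[[0.0, 0.0, 0.017], -0.0], [[0.0, 0.0, 0.017], -0.0], [[0.0, 0.0, 0.017], -0.0], [[0.0, 0.0, 0.017], -0.0]]
```

Emit:
apply_moves:
  moves:
    - [[0,0,-0.0333],0]
    - [[0,0,-0.0333],0]
    - [[0,0,-0.0333],0]
    - [[0.0248,-0.0212,0.0057],-0.7]
    - [[0.025,-0.0209,0.0057],-0.7]
  hand: 0.065

```text
time_s: 9.77
tcp_pos: [0.5673, 0.0194, 0.111]
ee_rot: [[-1.0, 0.016, 0.008], [0.016, 1.0, 0.002], [-0.008, 0.002, -1.0]]
wrist_force: [-0.2, -0.4, -1.4]
gripper_width: 0.73
gripper_force: 0.0
```

Emit:
apply_moves:
  moves:
    - [[0.0253,-0.0205,0.0057],-0.7]
    - [[0.0255,-0.0202,0.0057],-0.7]
    - [[0.0258,-0.0199,0.0057],-0.7]
    - [[0.026,-0.0197,0.0057],-0.7]
    - [[0.0262,-0.0193,0.0058],-0.7]

```text
time_s: 10.18
tcp_pos: [0.4356, -0.0828, 0.0796]
ee_rot: [[-0.999, -0.044, 0.001], [-0.044, 0.999, 0.0], [-0.001, 0.0, -1.0]]
wrist_force: [0.1, 0.0, -1.0]
gripper_width: 0.752
gripper_force: 0.0
```

Emit:
apply_moves:
  moves:
    - [[0,0,0],0]
    - [[0,0,0],0]

```text
time_s: 10.35
tcp_pos: [0.4356, -0.0829, 0.0797]
ee_rot: [[-0.999, -0.042, -0.0], [-0.042, 0.999, -0.0], [0.0, -0.0, -1.0]]
wrist_force: [0.6, 0.4, 1.6]
gripper_width: 0.747
gripper_force: 0.0
```

```bash
python3 - <<'E'
from plan import *
p=imaging.capture("scene");cv2.imwrite("pics/s2.png",cv2.resize(p["frame"][180:330,200:440],None,fx=3,fy=3,interpolation=cv2.INTER_CUBIC))
plan([(.4368,-.082,.011,92.5,.02)])
E
```

```text
t 10.4 at [ 0.4373 -0.0823  0.08  ] yaw 92.45 w 0.0651 F [ 0.6  0.4 -0.4]
[[[0.0001, 0.0001, 0.0173], -0.0], [[0.0001, 0.0001, 0.0172], -0.0], [[0.0001, 0.0, 0.0173], -0.0], [[0.0002, 0.0001, 0.0172], -0.0]]
```

View pics/s2.png

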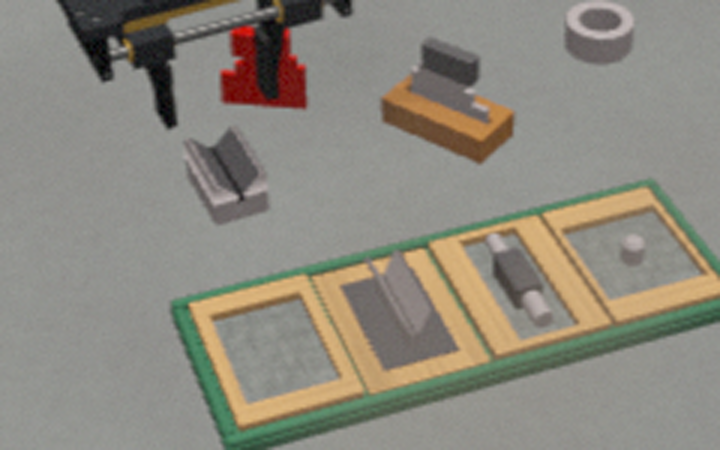

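Emit:
apply_moves:
  moves:
    - [[0,0,0.0173],0]
    - [[0,0,0.0173],0]
    - [[0,0,0.0173],0]
    - [[0,0,0.0171],0]
    - [[0,0,0],0]

```text
time_s: 10.82
tcp_pos: [0.4364, -0.0816, 0.0082]
ee_rot: [[-0.999, -0.044, -0.004], [-0.044, 0.999, -0.001], [0.005, -0.0, -1.0]]
wrist_force: [-0.8, -0.7, -0.0]
gripper_width: 0.75
gripper_force: 0.0
```

Emit:
apply_moves:
  moves:
    - [[0,0,0],0]
    - [[0,0,0],0]
    - [[0,0,0],0]
    - [[0,0,0],0]
    - [[0,0,0],0]
  hand: 0.02

```text
time_s: 11.23
tcp_pos: [0.4375, -0.0818, 0.0113]
ee_rot: [[-0.999, -0.043, 0.002], [-0.043, 0.999, 0.0], [-0.002, 0.0, -1.0]]
wrist_force: [-0.4, 2.8, 4.7]
gripper_width: 0.457
gripper_force: 30.4
```

Emit:
apply_moves:
  moves:
    - [[0,0,0],0]
    - [[0,0,0],0]

```text
time_s: 11.4
tcp_pos: [0.4376, -0.0818, 0.0113]
ee_rot: [[-0.999, -0.043, 0.002], [-0.043, 0.999, 0.0], [-0.002, 0.0, -1.0]]
wrist_force: [-0.9, 2.0, 6.7]
gripper_width: 0.461
gripper_force: 29.9
```

```bash
python3 - <<'E'
from plan import *
plan([(.4372,-.082,.1,92.5),(.6092,-.1092,.1,87.6),(.6092,-.1092,.04,87.6,.025),(.6092,-.1092,.021,87.6,.01)])
E
```

```text
t 11.4 at [ 0.4376 -0.0818  0.0113] yaw 92.48 w 0.0401 F [-0.9  2.   6.7]
[[[0.0001, -0.0001, -0.0296], -0.0], [[0.0001, -0.0001, -0.0296], -0.0], [[0.0002, -0.0, -0.0295], -0.0], [[-0.0341, -0.0069, -0.0], 1.0], [[-0.0343, -0.0063, -0.0], 1.0]]
[[[-0.0344, -0.0058, -0.0], 1.0], [[-0.0344, -0.0051, -0.0], 0.9], [[-0.0345, -0.0046, -0.0], 1.0], [[-0.0, -0.0, 0.02], -0.0], [[-0.0, -0.0, 0.02], -0.0]]
[[[-0.0, -0.0, 0.02], -0.0], [[-0.0, -0.0, 0.0095], -0.0], [[-0.0, -0.0, 0.0095], -0.0]]
```

Emit:
apply_moves:
  moves:
    - [[0,0,-0.01],0]
    - [[0,0,-0.026],0]
    - [[0,0,-0.0265],0]
    - [[0,0,-0.0265],0]
    - [[0,0,0],0]

```text
time_s: 11.82
tcp_pos: [0.4393, -0.0819, 0.1032]
ee_rot: [[-0.999, -0.044, 0.008], [-0.044, 0.999, 0.001], [-0.008, 0.0, -1.0]]
wrist_force: [2.1, 0.5, -5.7]
gripper_width: 0.458
gripper_force: 29.9
```

Emit:
apply_moves:
  moves:
    - [[-0.0341,-0.0069,0],1.0]
    - [[-0.0343,-0.0063,0],1.0]
    - [[-0.0344,-0.0058,0],1.0]
    - [[-0.0344,-0.0051,0],0.9]
    - [[-0.0345,-0.0046,0],1.0]

```text
time_s: 12.23
tcp_pos: [0.6082, -0.1095, 0.0962]
ee_rot: [[-0.999, 0.044, -0.005], [0.044, 0.999, 0.001], [0.005, 0.001, -1.0]]
wrist_force: [0.0, -0.2, -6.0]
gripper_width: 0.459
gripper_force: 29.9
```

Emit:
apply_moves:
  moves:
    - [[0,0,0],0]
    - [[0,0,0],0]
    - [[0,0,0],0]

```text
time_s: 12.48
tcp_pos: [0.6063, -0.1093, 0.0961]
ee_rot: [[-0.999, 0.044, -0.007], [0.044, 0.999, 0.001], [0.007, 0.0, -1.0]]
wrist_force: [-1.1, -0.5, -6.2]
gripper_width: 0.462
gripper_force: 29.9
```

```bash
python3 - <<'E'
from plan import *
plan([(.6092,-.1092,.04,87.6,.025),(.6092,-.1092,.021,87.6,.01)])
E
```

```text
t 12.4833 at [ 0.6063 -0.1093  0.0961] yaw 87.5 w 0.0402 F [-1.1 -0.5 -6.2]
[[[-0.001, 0.0001, 0.0187], -0.0], [[-0.001, 0.0, 0.0187], -0.1], [[-0.0009, 0.0001, 0.0187], -0.0], [[-0.0, -0.0, 0.0095], -0.0], [[-0.0, -0.0, 0.0095], -0.0]]
```

Emit:
apply_moves:
  moves:
    - [[-0.001,0,0.0187],0]
    - [[-0.001,0,0.0187],0]
    - [[-0.001,0,0.0187],0]
    - [[0,0,0.009],0]
    - [[0,0,0.009],0]

```text
time_s: 12.9
tcp_pos: [0.6098, -0.1093, 0.0238]
ee_rot: [[-0.999, 0.042, -0.003], [0.042, 0.999, -0.0], [0.003, -0.0, -1.0]]
wrist_force: [0.1, -0.8, -5.0]
gripper_width: 0.457
gripper_force: 29.9
```

Emit:
apply_moves:
  moves:
    - [[0,0,0],0]
    - [[0,0,0],0]
    - [[0,0,0],0]

```text
time_s: 13.15
tcp_pos: [0.6126, -0.1094, 0.0264]
ee_rot: [[-0.999, 0.042, 0.002], [0.042, 0.999, -0.0], [-0.002, -0.0, -1.0]]
wrist_force: [0.2, -0.5, -5.8]
gripper_width: 0.458
gripper_force: 29.9
```

Emit:
apply_moves:
  moves:
    - [[0.002,0,0.003],0]
    - [[0,0,0.0025],0]
    - [[0,0,0],0]
    - [[0,0,0],0]
    - [[0,0,0],0]

```text
time_s: 13.57
tcp_pos: [0.6101, -0.1093, 0.0204]
ee_rot: [[-0.999, 0.042, 0.001], [0.042, 0.999, -0.0], [-0.001, 0.0, -1.0]]
wrist_force: [-0.5, -0.4, -2.5]
gripper_width: 0.46
gripper_force: 29.9
```

Emit:
apply_moves:
  moves:
    - [[0,0,0],0]
    - [[0,0,0],0]
    - [[0,0,0],0]
    - [[0,0,0],0]
  hand: 0.06

```text
time_s: 13.9
tcp_pos: [0.6106, -0.1094, 0.0206]
ee_rot: [[-0.999, 0.042, 0.002], [0.042, 0.999, -0.0], [-0.002, -0.0, -1.0]]
wrist_force: [0.2, 1.1, 0.4]
gripper_width: 0.649
gripper_force: 0.0
```

```bash
python3 - <<'E'
from plan import *
plan([(.61,-.1093,.13,87.6),(.379,.249,.07,87.6)])
E
```

```text
t 13.9 at [ 0.6106 -0.1094  0.0206] yaw 87.59 w 0.0565 F [0.2 1.1 0.4]
[[[0.0001, 0.0, -0.0273], -0.0], [[0.0002, 0.0, -0.0274], -0.0], [[0.0001, 0.0, -0.0273], -0.0], [[0.0002, 0.0001, -0.0274], -0.0], [[0.0205, 0.029, 0.005], -0.0]]
[[[0.0205, 0.029, 0.005], -0.0], [[0.0205, 0.029, 0.005], -0.0], [[0.0205, 0.029, 0.005], -0.0], [[0.0205, 0.029, 0.005], -0.0], [[0.0205, 0.029, 0.005], -0.0]]
[[[0.0205, 0.029, 0.005], -0.0], [[0.0205, 0.029, 0.005], -0.0], [[0.0205, 0.0291, 0.005], -0.0], [[0.0205, 0.029, 0.005], -0.0], [[0.0204, 0.0291, 0.005], -0.0]]
[[[0.0205, 0.029, 0.005], -0.0]]
```

Emit:
apply_moves:
  moves:
    - [[0,0,-0.0275],0]
    - [[0,0,-0.0275],0]
    - [[0,0,-0.0275],0]
    - [[0,0,-0.0275],0]
    - [[0.0205,0.029,0],0]

```text
time_s: 14.32
tcp_pos: [0.5973, -0.0824, 0.1366]
ee_rot: [[-0.999, 0.045, 0.016], [0.045, 0.999, -0.002], [-0.016, -0.001, -1.0]]
wrist_force: [1.7, 1.4, 0.9]
gripper_width: 0.693
gripper_force: 0.0
```

Emit:
apply_moves:
  moves:
    - [[0.0205,0.029,0],0]
    - [[0.0205,0.029,0],0]
    - [[0.0205,0.029,0],0]
    - [[0.0205,0.029,0],0]
    - [[0.0205,0.029,0],0]
  hand: 0.087

```text
time_s: 14.73
tcp_pos: [0.4936, 0.0709, 0.1304]
ee_rot: [[-0.999, 0.043, 0.001], [0.043, 0.999, 0.0], [-0.001, 0.0, -1.0]]
wrist_force: [0.0, 0.1, 1.2]
gripper_width: 0.961
gripper_force: 0.0
```

Emit:
apply_moves:
  moves:
    - [[0.0205,0.029,0],0]
    - [[0.0205,0.029,0],0]
    - [[0.0205,0.029,0.01],0]
    - [[0.0205,0.029,0.015],0]
    - [[0.0205,0.029,0.015],0]

```text
time_s: 15.15
tcp_pos: [0.3976, 0.2208, 0.0905]
ee_rot: [[-0.999, 0.042, 0.002], [0.042, 0.999, 0.002], [-0.002, 0.003, -1.0]]
wrist_force: [0.6, 0.6, 0.7]
gripper_width: 1.0
gripper_force: 0.0
```

Emit:
apply_moves:
  moves:
    - [[0.0205,0.029,0.02],0]
    - [[0,0,0],0]
    - [[0,0,0],0]
    - [[0,0,0],0]

```text
time_s: 15.48
tcp_pos: [0.3791, 0.2491, 0.0703]
ee_rot: [[-0.999, 0.041, 0.001], [0.041, 0.999, 0.0], [-0.001, 0.0, -1.0]]
wrist_force: [0.7, -0.4, 0.0]
gripper_width: 0.998
gripper_force: 0.0
```

```bash
python3 - <<'E'
from plan import *
plan([(.379,.249,.009,87.6,.02)])
p=imaging.capture("scene");cv2.imwrite("pics/s3.png",cv2.resize(p["frame"][120:340,230:520],None,fx=2.5,fy=2.5,interpolation=cv2.INTER_CUBIC))
E
```

```text
t 15.4833 at [0.3791 0.2491 0.0703] yaw 87.62 w 0.0869 F [ 0.7 -0.4  0. ]
[[[0.0, -0.0, 0.0153], 0.0], [[0.0, -0.0, 0.0153], 0.0], [[0.0001, -0.0001, 0.0153], 0.0], [[0.0, -0.0, 0.0154], 0.0]]
```

View pics/s3.png

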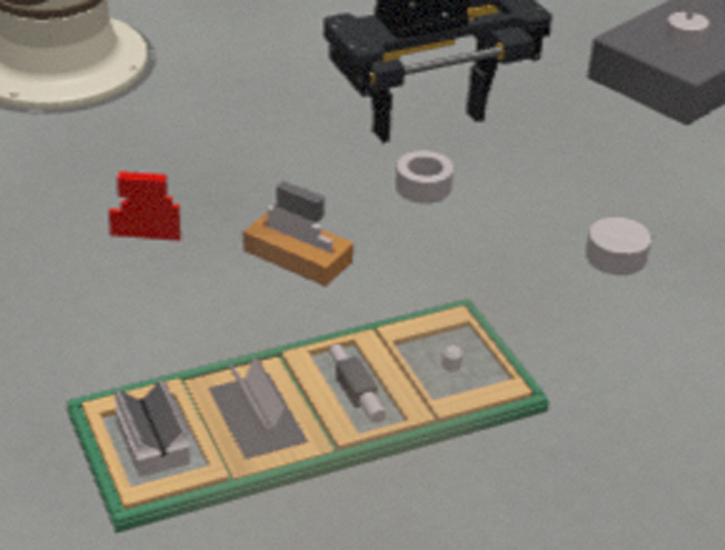

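V-block and plug sit in their nests; the gripper is over the ring, which stands at (425,175) in the crop.

Emit:
apply_moves:
  moves:
    - [[0,0,0.0155],0]
    - [[0,0,0.0155],0]
    - [[0,0,0.0155],0]
    - [[0,0,0.0145],0]
    - [[0,0,0],0]

```text
time_s: 15.95
tcp_pos: [0.3788, 0.2466, 0.0074]
ee_rot: [[-0.999, 0.046, -0.002], [0.046, 0.999, -0.003], [0.002, -0.003, -1.0]]
wrist_force: [-0.7, -1.2, 0.4]
gripper_width: 0.999
gripper_force: 0.0
```

Emit:
apply_moves:
  moves:
    - [[0,0,0],0]
    - [[0,0,0],0]
    - [[0,0,0],0]
    - [[0,0,0],0]
    - [[0,0,0],0]
  hand: 0.03

```text
time_s: 16.37
tcp_pos: [0.3792, 0.2491, 0.0096]
ee_rot: [[-0.999, 0.043, 0.001], [0.043, 0.999, 0.001], [-0.001, 0.001, -1.0]]
wrist_force: [-0.3, -0.1, -0.7]
gripper_width: 0.7
gripper_force: 0.0
```

Emit:
apply_moves:
  moves:
    - [[0,0,0],0]
    - [[0,0,0],0]
    - [[0,0,0],0]

```text
time_s: 16.62
tcp_pos: [0.3791, 0.2493, 0.0093]
ee_rot: [[-0.999, 0.042, 0.001], [0.042, 0.999, 0.001], [-0.001, 0.001, -1.0]]
wrist_force: [-1.3, -0.6, 4.1]
gripper_width: 0.605
gripper_force: 30.0
```

```bash
python3 - <<'E'
from plan import *
s=r.sense();a=s["tcp_pos"]
plan([(a[0],a[1],.11,87.6),(.6198,.1426,.11,87.6)])
E
```

```text
t 16.6167 at [0.3791 0.2493 0.0093] yaw 87.61 w 0.0527 F [-1.3 -0.6  4.1]
[[[0.0, 0.0, -0.0336], 0.0], [[0.0, 0.0, -0.0335], 0.0], [[0.0, 0.0, -0.0336], 0.0], [[-0.0306, -0.0121, 0.0], 0.0], [[-0.0306, -0.0121, 0.0], 0.0]]
[[[-0.0306, -0.0121, 0.0], 0.0], [[-0.0306, -0.012, 0.0], 0.0], [[-0.0306, -0.0121, 0.0], 0.0], [[-0.0307, -0.012, 0.0], 0.0], [[-0.0306, -0.0121, 0.0], 0.0]]
[[[-0.0307, -0.012, 0.0], 0.0]]
```

Emit:
apply_moves:
  moves:
    - [[0,0,0],0]
    - [[0,0,-0.01],0]
    - [[0,0,-0.03],0]
    - [[0,0,-0.03],0]
    - [[0,0,-0.03],0]

```text
time_s: 17.03
tcp_pos: [0.3777, 0.2477, 0.1088]
ee_rot: [[-0.999, 0.043, -0.003], [0.043, 0.999, -0.003], [0.003, -0.003, -1.0]]
wrist_force: [-0.0, 0.6, -3.0]
gripper_width: 0.605
gripper_force: 30.0
```

```bash
python3 - <<'E'
from plan import *
p=imaging.capture("scene");cv2.imwrite("pics/s4.png",cv2.resize(p["frame"][120:230,330:470],None,fx=4,fy=4,interpolation=cv2.INTER_CUBIC))
plan([(.379,.2493,.11,87.6),(.6198,.1426,.11,87.6)])
E
```

```text
t 17.0833 at [0.3808 0.2507 0.1149] yaw 87.66 w 0.0531 F [1.6 1.7 1.3]
[[[0.0017, -0.0015, 0.0049], 0.1], [[-0.0306, -0.012, -0.0], -0.0], [[-0.0306, -0.0121, -0.0], -0.0], [[-0.0307, -0.012, -0.0], -0.0], [[-0.0306, -0.0121, -0.0], -0.0]]
[[[-0.0307, -0.012, -0.0], -0.0], [[-0.0306, -0.0121, -0.0], -0.0], [[-0.0307, -0.012, -0.0], -0.0], [[-0.0306, -0.0121, -0.0], -0.0]]
```

View pics/s4.png

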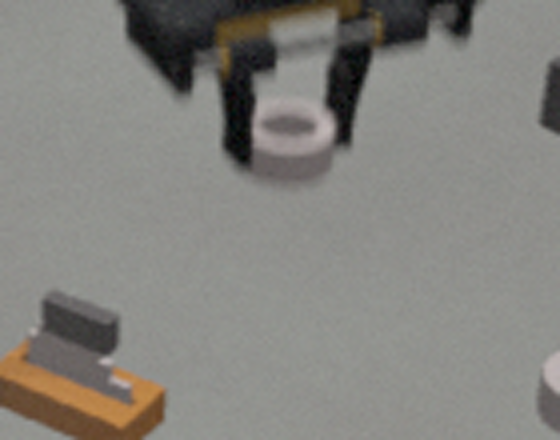

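Emit:
apply_moves:
  moves:
    - [[-0.0306,-0.0121,0],0]
    - [[-0.0306,-0.0121,0],0]
    - [[-0.0306,-0.0121,0],0]
    - [[-0.0306,-0.0121,0],0]
    - [[-0.0306,-0.0121,0],0]

```text
time_s: 17.5
tcp_pos: [0.5293, 0.1806, 0.1075]
ee_rot: [[-0.999, 0.043, -0.003], [0.043, 0.999, -0.001], [0.003, -0.001, -1.0]]
wrist_force: [0.5, 0.5, -1.9]
gripper_width: 0.604
gripper_force: 30.0
```

Emit:
apply_moves:
  moves:
    - [[-0.0306,-0.0121,0],0]
    - [[-0.0306,-0.0121,0],0]
    - [[-0.0306,-0.0121,0],0]
    - [[0,0,0],0]
    - [[0,0,0],0]

```text
time_s: 17.92
tcp_pos: [0.6192, 0.1403, 0.1063]
ee_rot: [[-0.999, 0.046, -0.004], [0.046, 0.999, -0.001], [0.004, -0.001, -1.0]]
wrist_force: [-1.4, -0.8, -2.6]
gripper_width: 0.608
gripper_force: 30.0
```

Emit:
apply_moves:
  moves:
    - [[0,0,0],0]
    - [[0,0,0],0]

```text
time_s: 18.08
tcp_pos: [0.6178, 0.1418, 0.1079]
ee_rot: [[-0.999, 0.042, -0.002], [0.042, 0.999, -0.001], [0.002, -0.001, -1.0]]
wrist_force: [-0.1, -0.2, -2.3]
gripper_width: 0.61
gripper_force: 30.0
```

```bash
python3 - <<'E'
from fit import *
from plan import plan
np.set_printoptions(precision=4,suppress=True)
p=imaging.capture("scene");z=r.sense()["tcp_pos"][2]-.0093
for d in models.cut_out(p,"ring_gauge")[:3]:
    g=d["region"];print(d["confidence"],g.sum(),np.array(d["extent"])*[640,480,640,480])
    c=at(p,np.argwhere(g).mean(0)[::-1],z+.013);print("centroid",c)
    if g.sum()<50: continue
    cs,_=cv2.findContours(g.astype(np.uint8),cv2.RETR_EXTERNAL,2);g=cv2.drawContours(np.zeros(g.shape,np.uint8),cs,-1,1,-1)>0
    print(fit([(p,g)],[cyl(54,z*1000,z*1000+26)],c[:2],[0]))
cv2.imwrite("pics/s5.png",cv2.resize(p["frame"][180:330,330:500],None,fx=4,fy=4,interpolation=cv2.INTER_CUBIC))
plan([(.6198,.1426,.04,87.6,.025),(.6198,.1426,.019,87.6,.01)])
print(proj(p,r.sense()["tcp_pos"])-[330,180])
E
```

```text
0.78 560 [401.92  211.488  25.408  28.176]
centroid [0.6203 0.1429 0.1121]
(array([0.6178, 0.1417, 0.0621]), [np.float64(0.7916764913935392)])
t 18.1833 at [0.6182 0.1422 0.1087] yaw 87.64 w 0.0532 F [-0.2  0.5 -2.8]
[[[-0.0005, 0.0001, 0.0229], 0.0], [[-0.0005, 0.0002, 0.0229], 0.0], [[-0.0006, 0.0001, 0.0229], 0.0], [[0.0, 0.0, 0.007], 0.0], [[0.0, 0.0, 0.007], 0.0]]
[[[0.0, 0.0, 0.007], 0.0]]
[83.7134 46.4044]
```

View pics/s5.png

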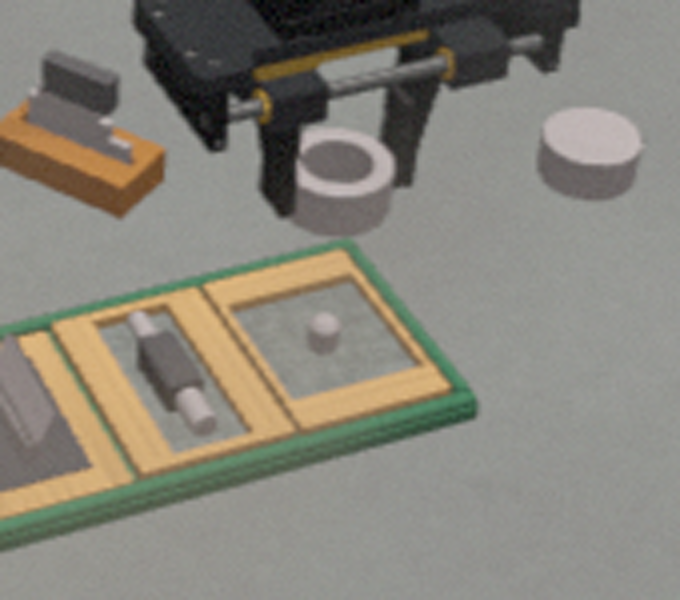

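Emit:
apply_moves:
  moves:
    - [[-0.0003,0,0.023],0]
    - [[-0.0003,0,0.023],0]
    - [[0,0,0.02],0]
    - [[0,0,0.01],0]
    - [[0,0,0.007],0]

```text
time_s: 18.6
tcp_pos: [0.6188, 0.1419, 0.0247]
ee_rot: [[-0.999, 0.041, -0.002], [0.041, 0.999, -0.001], [0.002, -0.001, -1.0]]
wrist_force: [0.2, 0.1, -2.6]
gripper_width: 0.608
gripper_force: 30.0
```

Emit:
apply_moves:
  moves:
    - [[0,0,0.005],0]
    - [[0,0,0],0]
    - [[0,0,0],0]
    - [[0,0,0],0]

```text
time_s: 18.93
tcp_pos: [0.6207, 0.1421, 0.0221]
ee_rot: [[-0.999, 0.042, 0.002], [0.042, 0.999, 0.001], [-0.002, 0.001, -1.0]]
wrist_force: [0.6, 0.2, -1.8]
gripper_width: 0.61
gripper_force: 30.0
```

Emit:
apply_moves:
  moves:
    - [[0,0,0.003],0]
    - [[0,0,0],0]
    - [[0,0,0],0]

```text
time_s: 19.18
tcp_pos: [0.6204, 0.1419, 0.0184]
ee_rot: [[-0.999, 0.042, 0.001], [0.042, 0.999, 0.001], [-0.001, 0.001, -1.0]]
wrist_force: [-0.4, 0.7, -1.9]
gripper_width: 0.609
gripper_force: 30.0
```

Emit:
apply_moves:
  moves:
    - [[0,0,0],0]
    - [[0,0,0],0]
    - [[0,0,0],0]
    - [[0,0,0],0]
  hand: 0.075

```text
time_s: 19.52
tcp_pos: [0.6201, 0.1417, 0.0182]
ee_rot: [[-0.999, 0.042, 0.001], [0.042, 0.999, 0.0], [-0.001, 0.0, -1.0]]
wrist_force: [-1.4, 0.2, -0.3]
gripper_width: 0.809
gripper_force: 0.0
```

```bash
python3 - <<'E'
from plan import *
a=r.sense()["tcp_pos"]
plan([(a[0],a[1],.15,87.6),(.4288,.0946,.15,121)])
E
```

```text
t 19.5167 at [0.6201 0.1417 0.0182] yaw 87.58 w 0.0704 F [-1.4  0.2 -0.3]
[[[0.0, 0.0, -0.0329], -0.0], [[0.0, 0.0, -0.033], -0.0], [[0.0, 0.0, -0.0329], -0.0], [[0.0, 0.0, -0.033], -0.0], [[0.0315, -0.0092, 0.0], -5.6]]
[[[0.0323, -0.0061, 0.0], -5.6], [[0.0327, -0.0029, 0.0], -5.6], [[0.0328, 0.0003, 0.0], -5.5], [[0.0327, 0.0035, 0.0], -5.6], [[0.0321, 0.0066, 0.0], -5.5]]
```

Emit:
apply_moves:
  moves:
    - [[0,0,-0.033],0]
    - [[0,0,-0.033],0]
    - [[0,0,-0.033],0]
    - [[0,0,-0.033],0]
    - [[0.0315,-0.0092,0],-5.6]

```text
time_s: 19.93
tcp_pos: [0.5968, 0.1366, 0.1581]
ee_rot: [[-0.998, -0.059, 0.019], [-0.059, 0.998, 0.005], [-0.019, 0.004, -1.0]]
wrist_force: [2.2, 1.6, 2.1]
gripper_width: 0.858
gripper_force: 0.0
```

Emit:
apply_moves:
  moves:
    - [[0.0323,-0.0061,0],-5.6]
    - [[0.0327,-0.0029,0],-5.6]
    - [[0.0328,0.0003,0],-5.5]
    - [[0.0327,0.0035,0],-5.6]
    - [[0.0321,0.0066,0],-5.5]
  hand: 0.05

```text
time_s: 20.35
tcp_pos: [0.4271, 0.094, 0.15]
ee_rot: [[-0.855, -0.519, 0.0], [-0.519, 0.855, 0.0], [-0.0, -0.0, -1.0]]
wrist_force: [-0.4, -0.1, 2.2]
gripper_width: 0.606
gripper_force: 0.0
```

Emit:
apply_moves:
  moves:
    - [[0,0,0.0],0]
    - [[0,0,0],0]
    - [[0,0,0],0]

```text
time_s: 20.6
tcp_pos: [0.4294, 0.095, 0.1506]
ee_rot: [[-0.857, -0.515, 0.002], [-0.515, 0.857, 0.001], [-0.002, -0.0, -1.0]]
wrist_force: [0.3, 0.5, 0.4]
gripper_width: 0.572
gripper_force: 0.0
```

```bash
python3 - <<'E'
from plan import *
plan([(.4288,.0946,.046,121,.03)])
p=imaging.capture("scene");cv2.imwrite("pics/s6.png",cv2.resize(p["frame"][150:340,240:460],None,fx=3,fy=3,interpolation=cv2.INTER_CUBIC))
E
```

```text
t 20.6 at [0.4294 0.095  0.1506] yaw 120.97 w 0.0497 F [0.3 0.5 0.4]
[[[0.0002, -0.0, 0.0262], -0.0], [[0.0002, -0.0, 0.0261], -0.0], [[0.0002, -0.0, 0.0262], -0.0], [[0.0001, -0.0, 0.0261], -0.0]]
```

View pics/s6.png

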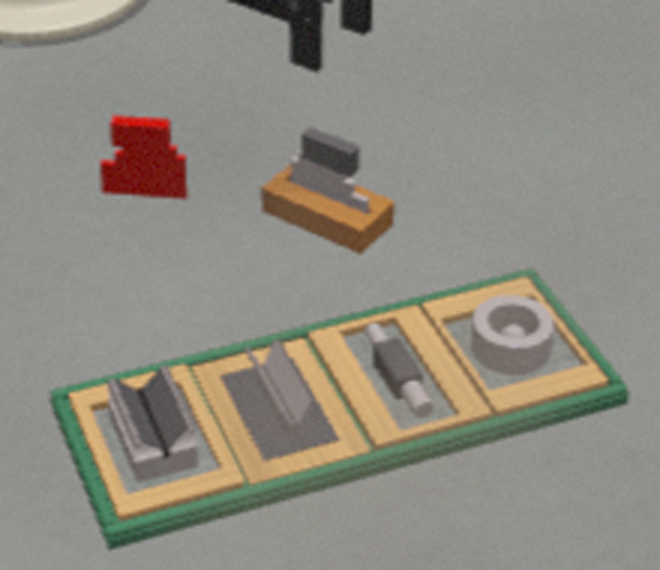

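Emit:
apply_moves:
  moves:
    - [[0.0002,0,0.026],0]
    - [[0.0002,0,0.026],0]
    - [[0,0,0.026],0]
    - [[0,0,0.026],0]
    - [[0,0,0],0]

```text
time_s: 21.07
tcp_pos: [0.4263, 0.093, 0.0416]
ee_rot: [[-0.858, -0.513, -0.009], [-0.513, 0.858, -0.005], [0.01, 0.0, -1.0]]
wrist_force: [-1.0, 0.3, 0.4]
gripper_width: 0.577
gripper_force: 0.0
```

Emit:
apply_moves:
  moves:
    - [[0,0,0],0]
    - [[0,0,0],0]
    - [[0,0,0],0]
    - [[0,0,0],0]
    - [[0,0,0],0]
  hand: 0.003

```text
time_s: 21.48
tcp_pos: [0.429, 0.0948, 0.047]
ee_rot: [[-0.857, -0.515, 0.002], [-0.515, 0.857, 0.002], [-0.003, 0.0, -1.0]]
wrist_force: [0.2, -0.2, -0.4]
gripper_width: 0.279
gripper_force: 0.0
```

Emit:
apply_moves:
  moves:
    - [[0,0,0],0]
    - [[0,0,0],0]
    - [[0,0,0],0]
    - [[0,0,0],0]
    - [[0,0,0],0]

```text
time_s: 21.9
tcp_pos: [0.4285, 0.0946, 0.0464]
ee_rot: [[-0.857, -0.515, 0.001], [-0.515, 0.857, 0.0], [-0.001, -0.0, -1.0]]
wrist_force: [-2.0, 0.3, 5.4]
gripper_width: 0.128
gripper_force: 29.9
```

```bash
python3 - <<'E'
from plan import *
print(r.sense()["gripper_force"],r.sense()["moment"])
a=r.sense()["tcp_pos"]
plan([(a[0],a[1],.145,121),(.613,-.0256,.145,87.8)])
E
```

```text
29.91655727120815 [ 0.27468209  0.58167374 -0.06933293]
t 21.9 at [0.4285 0.0946 0.0464] yaw 120.99 w 0.0112 F [-2.   0.3  5.4]
[[[0.0, 0.0, -0.0329], -0.0], [[0.0, 0.0, -0.0328], -0.0], [[0.0, 0.0, -0.0329], -0.0], [[-0.0138, -0.0283, 0.0], 4.7], [[-0.016, -0.0271, 0.0], 4.7]]
[[[-0.0182, -0.0257, 0.0], 4.8], [[-0.0203, -0.024, 0.0], 4.7], [[-0.0222, -0.0223, 0.0], 4.8], [[-0.0239, -0.0204, 0.0], 4.7], [[-0.0255, -0.0183, 0.0], 4.8]]
```

Emit:
apply_moves:
  moves:
    - [[0,0,-0.01],0]
    - [[0,0,-0.02],0]
    - [[0,0,-0.023],0]
    - [[0,0,-0.023],0]
    - [[0,0,-0.023],0]

```text
time_s: 22.32
tcp_pos: [0.4276, 0.094, 0.1453]
ee_rot: [[-0.858, -0.514, -0.001], [-0.514, 0.858, -0.001], [0.002, 0.0, -1.0]]
wrist_force: [0.7, -0.4, -0.2]
gripper_width: 0.135
gripper_force: 29.9
```

Emit:
apply_moves:
  moves:
    - [[-0.0138,-0.0283,0],4.7]
    - [[-0.016,-0.0271,0],4.7]
    - [[-0.0182,-0.0257,0],4.8]
    - [[-0.0203,-0.024,0],4.7]
    - [[-0.0222,-0.0223,0],4.8]

```text
time_s: 22.73
tcp_pos: [0.5606, 0.0074, 0.1441]
ee_rot: [[-0.992, -0.122, -0.001], [-0.122, 0.992, -0.0], [0.001, 0.0, -1.0]]
wrist_force: [0.2, 1.0, -2.0]
gripper_width: 0.136
gripper_force: 29.9
```

Emit:
apply_moves:
  moves:
    - [[-0.0239,-0.0204,0],4.7]
    - [[-0.0255,-0.0183,0],4.8]
    - [[0,0,0],0]
    - [[0,0,0],0]
    - [[0,0,0],0]

```text
time_s: 23.15
tcp_pos: [0.6116, -0.0259, 0.1436]
ee_rot: [[-0.999, 0.039, -0.003], [0.039, 0.999, 0.0], [0.003, -0.0, -1.0]]
wrist_force: [-1.2, 1.2, -1.5]
gripper_width: 0.136
gripper_force: 29.9
```

Emit:
apply_moves:
  moves:
    - [[0,0,0.025],0]
    - [[0,0,0.02],0]
    - [[0,0,0],0]
    - [[0,0,0],0]
    - [[0,0,0],0]

```text
time_s: 23.57
tcp_pos: [0.6131, -0.0253, 0.1012]
ee_rot: [[-0.999, 0.037, 0.002], [0.037, 0.999, -0.0], [-0.002, -0.0, -1.0]]
wrist_force: [-0.3, -0.5, -1.5]
gripper_width: 0.134
gripper_force: 29.9
```

```bash
python3 - <<'E'
from plan import *
plan([(.613,-.0256,.09,87.8,.02),(.613,-.0256,.056,87.8,.006)])
p=imaging.capture("scene");cv2.imwrite("pics/s7.png",cv2.resize(p["frame"][200:330,250:420],None,fx=4,fy=4,interpolation=cv2.INTER_CUBIC))
E
```

```text
t 23.5667 at [ 0.6131 -0.0253  0.1012] yaw 87.87 w 0.0117 F [-0.3 -0.5 -1.5]
[[[0.0001, -0.0003, 0.0112], 0.1], [[-0.0, 0.0, 0.0057], -0.0], [[-0.0, 0.0, 0.0057], -0.0], [[-0.0, 0.0, 0.0057], -0.0], [[-0.0, 0.0, 0.0056], -0.0]]
[[[-0.0, 0.0, 0.0057], -0.0], [[-0.0, 0.0, 0.0056], -0.0]]
```

View pics/s7.png

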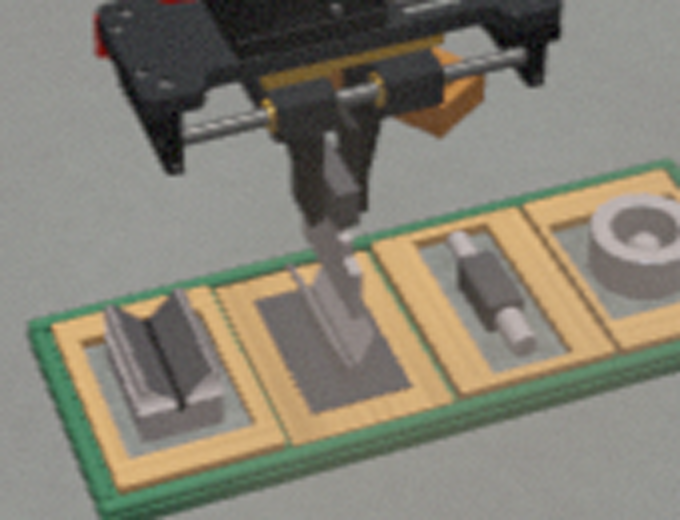

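Emit:
apply_moves:
  moves:
    - [[0,0,0.011],0]
    - [[0,0,0.0055],0]
    - [[0,0,0.0055],0]
    - [[0,0,0],0]
    - [[0,0,0],0]

```text
time_s: 24.03
tcp_pos: [0.6124, -0.026, 0.0773]
ee_rot: [[-0.999, 0.039, -0.001], [0.039, 0.999, -0.0], [0.001, -0.0, -1.0]]
wrist_force: [-0.1, 0.2, -0.7]
gripper_width: 0.14
gripper_force: 29.9
```

Emit:
apply_moves:
  moves:
    - [[0,0,0.005],0]
    - [[0,0,0.005],0]
    - [[0,0,0.005],0]
    - [[0,0,0.005],0]
    - [[0,0,0],0]

```text
time_s: 24.45
tcp_pos: [0.6124, -0.0258, 0.0566]
ee_rot: [[-0.999, 0.039, -0.001], [0.039, 0.999, 0.0], [0.001, 0.0, -1.0]]
wrist_force: [0.5, 1.7, -2.7]
gripper_width: 0.136
gripper_force: 29.9
```

Emit:
apply_moves:
  moves:
    - [[0,0,0],0]
    - [[0,0,0],0]
    - [[0,0,0],0]

```text
time_s: 24.7
tcp_pos: [0.6122, -0.0258, 0.0575]
ee_rot: [[-0.999, 0.039, -0.001], [0.039, 0.999, 0.0], [0.001, -0.0, -1.0]]
wrist_force: [0.7, 0.8, -3.1]
gripper_width: 0.138
gripper_force: 29.9
```

Emit:
apply_moves:
  moves:
    - [[0,0,0.003],0]
    - [[0,0,0],0]
    - [[0,0,0],0]

```text
time_s: 24.95
tcp_pos: [0.6128, -0.0258, 0.0548]
ee_rot: [[-0.999, 0.039, 0.0], [0.039, 0.999, 0.0], [-0.0, 0.0, -1.0]]
wrist_force: [0.9, 1.2, -2.2]
gripper_width: 0.133
gripper_force: 29.9
```

Emit:
apply_moves:
  moves:
    - [[0,0,0.003],0]
    - [[0,0,0],0]
    - [[0,0,0],0]
    - [[0,0,0],0]

```text
time_s: 25.28
tcp_pos: [0.613, -0.0259, 0.0544]
ee_rot: [[-0.999, 0.038, 0.001], [0.038, 0.999, -0.0], [-0.001, -0.0, -1.0]]
wrist_force: [-4.9, 1.2, 9.9]
gripper_width: 0.135
gripper_force: 29.9
```

Emit:
apply_moves:
  moves:
    - [[0,0,0.002],0]
    - [[0,0,0],0]
    - [[0,0,0],0]

```text
time_s: 25.53
tcp_pos: [0.613, -0.0259, 0.0544]
ee_rot: [[-0.999, 0.037, 0.002], [0.037, 0.999, -0.001], [-0.002, -0.001, -1.0]]
wrist_force: [-7.5, 1.7, 18.2]
gripper_width: 0.134
gripper_force: 29.9
```

Emit:
apply_moves:
  moves:
    - [[0,0,-0.002],0]
    - [[0,0,0],0]
    - [[0,0,0],0]
    - [[0,0,0],0]
    - [[0,0,0],0]
  hand: 0.06

```text
time_s: 25.95
tcp_pos: [0.6125, -0.026, 0.0513]
ee_rot: [[-0.999, 0.039, -0.001], [0.039, 0.999, -0.0], [0.001, -0.0, -1.0]]
wrist_force: [-0.8, -0.5, -0.4]
gripper_width: 0.427
gripper_force: 0.0
```

Emit:
apply_moves:
  moves:
    - [[0,0,0],0]
    - [[0,0,0],0]
    - [[0,0,-0.02],0]
    - [[0,0,-0.035],0]
    - [[0,0,-0.035],0]

```text
time_s: 26.37
tcp_pos: [0.6117, -0.0261, 0.1413]
ee_rot: [[-0.999, 0.039, -0.004], [0.039, 0.999, -0.001], [0.004, -0.001, -1.0]]
wrist_force: [1.6, 0.2, -0.4]
gripper_width: 0.677
gripper_force: 0.0
```

Emit:
apply_moves:
  moves:
    - [[0,0,-0.03],0]
    - [[0.035,0,-0.01],0]
    - [[0.035,0,0],0]
    - [[0.035,0,0],0]
    - [[0.035,0,0],0]

```text
time_s: 26.78
tcp_pos: [0.4712, -0.0205, 0.1817]
ee_rot: [[-0.999, 0.039, 0.0], [0.039, 0.999, 0.0], [-0.0, 0.0, -1.0]]
wrist_force: [-0.3, 0.9, 0.7]
gripper_width: 0.688
gripper_force: 0.0
```

```bash
python3 - <<'E'
from plan import *
for n,b in(("scene",(200,330,250,450)),("top",(110,310,180,470))):
    p=imaging.capture(n);f=p["frame"][b[0]:b[1],b[2]:b[3]];cv2.imwrite(f"pics/f_{n}.png",cv2.resize(f,None,fx=2.7 if n=="top" else 4,fy=2.7 if n=="top" else 4,interpolation=cv2.INTER_CUBIC))
    for t,z in dict(vblock=.009,ring_gauge=.009,plug_gauge=.019,template=.012,plain_block=0,solid_disc=0).items():print(n,t,[(at(p,np.array(d["at"])*[640,480],z)[:2].round(3),round(d["confidence"],2)) for d in models.place_of(p,t)[:3]])
E
```

```text
scene vblock [(array([ 0.606, -0.113]), 0.74)]
scene ring_gauge [(array([0.624, 0.137]), 0.93)]
scene plug_gauge [(array([0.616, 0.053]), 0.52)]
scene template [(array([ 0.364, -0.028]), 0.98), (array([ 0.609, -0.023]), 0.74)]
scene plain_block [(array([ 0.398, -0.276]), 0.57)]
scene solid_disc [(array([0.534, 0.36 ]), 0.81)]
top vblock [(array([ 0.615, -0.108]), 0.88)]
top ring_gauge [(array([0.625, 0.145]), 0.74)]
top plug_gauge [(array([0.619, 0.06 ]), 0.8)]
top template [(array([ 0.608, -0.033]), 0.59), (array([ 0.345, -0.012]), 0.44)]
top plain_block []
top solid_disc [(array([0.542, 0.36 ]), 0.95)]
```

View pics/f_scene.png

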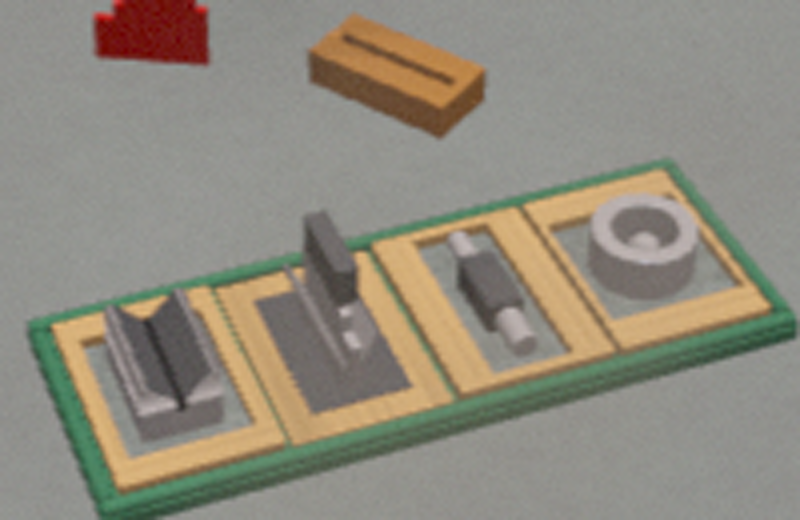

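View pics/f_top.png

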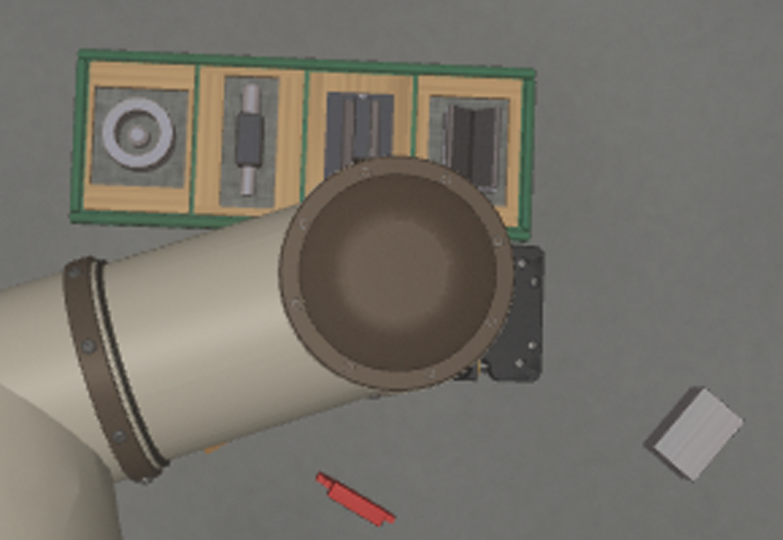

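Emit:
apply_moves:
  moves:
    - [[0,0,0],0]
    - [[0,0,0],0]
    - [[0,0,0],0]

```text
time_s: 27.73
tcp_pos: [0.4728, -0.0204, 0.1818]
ee_rot: [[-0.999, 0.039, -0.0], [0.039, 0.999, -0.0], [0.0, -0.0, -1.0]]
wrist_force: [0.1, -0.4, -0.4]
gripper_width: 0.685
gripper_force: 0.0
```

```bash
python3 -c "
from station import r
print(r.finish_job())"
```

```text
the job is handed in; nothing more can be done
None
```

I handed the job in at about 28 s: the final pictures show the V-block, ring and plug in their nests and the template upright in the clip, with the plain block, the disc and the red template look-alike untouched; no verdict came back.

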